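Tighten a pressure vessel held in bench locking pliers, then release it

TASK

Lock the steel pressure vessel in the bench pliers by swinging the loose handle shut until it goes over centre and stays by itself. With the vessel held, turn the T-bar on its lid clockwise until the screw bears, that is until the bar's red end stands over the red mark on the lid, and then give it a further quarter turn. Finally flick the blue release lever so that the pliers spring open, and leave the vessel standing free where it is, without disturbing the glassware and bottles around.

Things in the scene. Friction and masses are not known exactly. Their poses are not given: they have to be found in the camera images.
- clamp: Steel locking pliers fixed flat on a grey plate 290 x 130 mm, 12 mm thick (x -175 to 115, y -65 to 65 mm here). Origin on the bench under the jaw pivot; +x to the jaws, +y to the fixed jaw and fixed handle, z up. Jaws, handles and lever lie 48 to 72 mm above the bench. The rigid fixed handle runs back to x -142 at y 5 to 22. The moving handle is on the -y side.
- seat (a point): Centre of the round black spot on the plate (x 54, y 0, z 12 mm of the clamp) on which the vessel stands once clamped; the jaws close along the clamp's y axis.
- handle_push (a point): On the middle line of the moving handle (14 mm wide, 24 mm high), 60 mm up, 27 mm before its end. Open it stands at about y -50 mm of the clamp; shut it lies at x -110, y -13.5. Push it there from its outer side, towards the clamp's +y: about 10 to 15 N just before dead centre, then it snaps on to its stop. The fixed handle does not give, so do not squeeze both.
- handle (a joint): Moving handle, rad: 0 open (a spring keeps it there), about 0.64 shut against its stop. Dead centre is near 0.58; above that the pliers stay locked by themselves.
- lever_tip (a point): On the tail of the blue release lever (8 mm thick, 22 mm high, 60 mm up), 14 mm before its end. The lever is pinned in the moving handle and juts 62 mm past its end. Locked, this point is at x -186, y -6 mm of the clamp. To release, push it outward (clamp's -y) from its inner side, which faces the fixed handle's line: 10 to 20 mm, 3 to 6 N. The handle then springs open, some 65 mm away.
- lever (a joint): Release lever relative to the moving handle, rad: 0 at rest (sprung), up to 0.4 when pushed outward; with the pliers locked the linkage pops free near 0.1.
- vessel: Loose stainless pressure vessel, about 0.85 kg, standing on the plate between the open jaws: body 60 mm in diameter and 72 mm high, knurled lid 68 mm in diameter up to 102 mm, gland 26 mm in diameter up to 110 mm. Origin: centre of its underside, z up. A red mark on the lid lies along its +x axis, 16 to 31 mm from the axis. Unclamped, it turns with the screw.
- bar_mid (a point): Middle of the steel T-bar on the pressing screw, on the vessel's axis, 137 mm above its underside. The bar is 70 mm long, 12 mm wide and 14 mm high (130 to 144 mm); below it a stem 11 mm in diameter. Pinch it across its width from above, at its middle.
- bar_red_end (a point): Middle of the red-painted end of the T-bar, 33 mm from its middle. It shows which way the bar points.
- screw (a joint): Pressing screw with T-bar, rad, relative to the vessel; grows clockwise seen from above. 0: it just bears, red end over red mark. Starts backed off at -0.4 to -1.0. A quarter turn past contact is 1.57. It takes about 0.22 N m up to contact, rising to about 0.4 N m at 1.57, and stays where it is left.
- flask: Bystander: conical glass flask, 84 mm in diameter, 110 mm high; origin under its centre.
- wash_bottle: Bystander: white wash bottle with yellow cap and bent spout, 68 mm in diameter, 190 mm high, spout 40 mm out along its x; origin under its centre.
- soap_bottle: Bystander: green detergent bottle with red cap, 62 mm in diameter, 176 mm high; origin under its centre.
- beaker: Bystander: amber glass beaker, 72 mm in diameter, 85 mm high; origin under its centre.
Mind the look-alikes: they are no part of the job. What is shaped like the vessel but orange is not meant.

How it is judged (in metres and radians):
On the way, in this order (a step that is already met when the one before it is completed fails the run):
1. the pliers are locked over centre on the vessel, the screw still backed off (value of joint handle above 0.6 rad and contact force between clamp and vessel above 30 N and value of joint screw below -0.15 rad), for 0.3 s.
2. with the pliers still locked, the screw is a quarter turn past contact (within 17 degrees) (value of joint handle above 0.6 rad and value of joint screw between 1.27 and 1.87 rad), for 0.3 s.
3. the release lever is flicked and pops the linkage (value of joint lever above 0.06 rad).
At the end, for the whole second after the job is handed in: The pliers are sprung open (handle within 0.08 rad of fully open), the screw is a quarter turn past contact (1.27 to 1.87 rad), and the vessel stands upright and at rest on the plate, its axis within 15 mm of the seat (value of joint handle below 0.08 rad and value of joint screw between 1.27 and 1.87 rad and horizontal distance between vessel and seat below 0.015 m and height (world z) of vessel below 0.016 m and angle between vessel's own z axis and vertical below 0.05 rad and linear speed of vessel below 0.01 m/s); the robot touches nothing.
It fails at once if the screw is over-tightened (more than 2.0 rad past contact) (value of joint screw above 2 rad).
It fails at once if the vessel is tipped or lifted (angle between vessel's own z axis and vertical above 0.2 rad or height (world z) of vessel above 0.03 m).
It fails at once if a bystander is moved by more than 20 mm (distance of any of flask, wash_bottle, soap_bottle, beaker from where it was at the start of the episode above 0.02 m).
It also fails if it takes over 67 s, if anything falls off the work surface, if the arm or the gripper's body presses on something with over 40 N, if the wrist force passes 120 N, or if a joint passes its speed limit or range.

ROBOT

A 7-joint arm with a two-finger parallel gripper is mounted at the origin on the work surface. World frame = base frame: x ahead of the robot, y to its left, z up, the work surface at z = 0. Lengths are in m, angles in degrees, forces in N, time in s.
With the tool pointing down it reaches from about 0.425 to 0.95 m from the base axis. Payload 16.7 kg.
Tool frame: the origin (TCP) lies on the centre line of the jaws, within the pads' length; the fingertips stand 25 mm ahead of it and the grasp point (between the pads) lies 6 mm ahead of it (arm.tip_extent is the distance from the TCP to the fingertips, in m); z points along the fingers, y is the direction in which the jaws open and shut (so a half turn about z gives the same grasp; the last joint's range is limited). The gripper opens to 94 mm and grips with 3 to 60 N. Pads are 16 mm wide; open, the fingers measure 119 mm over their backs; the gripper's body (75 mm by 177 mm) begins 78 mm behind the grasp point.
Start: joints at [-72.966, 24.414, 4.234, 92.017, -1.954, 63.644, -3.845], TCP at [0.292, 0.609, 0.23] pointing down, gripper open.
Joint ranges: [-163.25, 163.25], [-28.42, 122.38], [-70.27, 78.77], [12.13, 141.07], [-58.53, 238.53], [9.26, 117.41], [-156.51, 156.51]. Speed limits (degrees/s): [108.29, 108.29, 136.94, 136.94, 172.46, 172.46, 172.46].

INTERFACE

Orientations are given as a 3x3 rotation matrix whose columns are the frame's x, y, z axes.
In Python, from cell import arm, grab_frame, hand_in gives the robot as it stands.
- The arm moves only by the tool arm_command, never from a script. Its argument "motion" is text: rows parted by semicolons, each of 7 numbers parted by spaces: the closure, from 0 (fully open) to 1 (shut), then the shift along the world's x, y, z in cm, then the turn, a rotation vector about the world's x, y, z in degrees. In form: jaw x y z wx wy wz; .... A call has 1 to 12 rows; each row is the pose to reach, as a shift and turn from the pose commanded when the call began; what a row does not reach only later rows make up. A row lasts 1/12 s, in which the tool goes at most 41.7 mm and 7.16 degrees, less where a joint would pass 70% of its speed; a pose out of reach is approached as far as the arm can. A call with a gripper value outside its range is refused whole. The fingers move at their own pace and stop on an object; the grip force is fixed at half the most. Time passes only in rows, so rows that repeat a pose let the fingers close. It gives the time, the measured TCP pose, the force and the opening at its end, in the units of the state.
- arm.state(): the state, without advancing time (a new reading comes with each control period).
- grab_frame(name): name is "side" or "top" or "wrist"; returns a dict with "image" (384x512x3 uint8, red, green, blue), "mtx" (3x3 intrinsics, pixels), "cam_to_world" (4x4, takes a point from camera to world coordinates). Camera axes: x right, y up, looking along -z (the intrinsics and any distortion apply to the point x, -y, -z); pixel columns grow to the right and rows downward; lengths in m; the calibration is good to about 2 mm. A picture is of the moment at which its call begins. There is no depth.
- hand_in(): hands the job in, once; it reports no verdict.
The state is a dict: "time": time; "joint_pos": joint angles; "qd": joint speeds; "tau": joint torques, N m; "tool_pos": TCP position; "eef_rot": TCP orientation; "ft_force": force on the tool from outside, world axes, zero at the start; "moment": the same for the moment, N m; "opening": finger opening in m.
Only numpy, scipy, OpenCV 4.12 (cv2) and the standard library are available. Lean on these libraries where they do the work, as an engineer would, in place of code of your own. Each camera call takes 0.05 s, during which the arm holds its last target. There are 200 camera calls.

## Working session

There is one attempt and no reset: what is moved stays moved. The work goes in short steps, Python scripts to look and compute and a tool call to move; the robot and the scene stay as the last step left them, time stands still between calls to the robot, and variables do not carry over. Pictures are saved under pics/ and viewed, about 8 in all and at most 12, crops included, and the job is handed in when it is done.

Besides the shell and the picture viewer there is one more tool, called after "Request:" as name(argument=value, ...), one argument or row to a line, values as JSON. arm_command: Moves the arm, as the interface text tells. Its arguments: {"type":"object","properties":{"motion":{"type":"string"}},"required":["motion"]}

```bash
mkdir -p pics
cat > h.py <<'E'
import numpy as np, cv2
from cell import arm, grab_frame, hand_in
def snap(n,f,crop=None,s=1):
    d=grab_frame(n); np.savez(f'pics/{f}.npz',**d); im=d['image'][:,:,::-1]
    if crop: im=im[crop[1]:crop[3],crop[0]:crop[2]]
    im=cv2.resize(im,None,fx=s,fy=s,interpolation=cv2.INTER_CUBIC); cv2.imwrite(f'pics/{f}.png',im); return d
def ray(d,u,v):
    k=d['mtx']; T=d['cam_to_world']; c=np.array([(u-k[0,2])/k[0,0],-(v-k[1,2])/k[1,1],-1]); return T[:3,3],T[:3,:3]@c
def atz(d,u,v,z):
    o,r=ray(d,u,v); return o+r*(z-o[2])/r[2]
def proj(d,p):
    T=d['cam_to_world']; c=T[:3,:3].T@(np.array(p)-T[:3,3]); k=d['mtx']; return k[0,0]*c[0]/-c[2]+k[0,2], k[1,1]*-c[1]/-c[2]+k[1,2]
E
python3 - <<'E'
from h import *
a=snap('top','t0',s=1.56); b=snap('side','s0',s=1.56)
for d in(a,b): print(d.keys(),d['mtx'],d['cam_to_world'].round(3))
print(arm.state())
E
```

```text
dict_keys(['image', 'mtx', 'cam_to_world']) [[480.62721386   0.         257.06827963]
 [  0.         480.62721386 183.65004076]
 [  0.           0.           1.        ]] [[ 0.008  0.993 -0.117  0.432]
 [-1.     0.006 -0.015  0.006]
 [-0.014  0.117  0.993  1.302]
 [ 0.     0.     0.     1.   ]]
dict_keys(['image', 'mtx', 'cam_to_world']) [[463.94733524   0.         256.63138489]
 [  0.         463.94733524 189.91335343]
 [  0.           0.           1.        ]] [[ 0.745  0.389 -0.542 -0.043]
 [-0.667  0.45  -0.593 -0.632]
 [ 0.013  0.804  0.595  0.774]
 [ 0.     0.     0.     1.   ]]
{'time': 0.1, 'joint_pos': array([-72.96705041,  24.44763819,   4.23125877,  92.05019101,
        -1.95363168,  63.64394041,  -3.84441381]), 'qd': array([ 0.01872787, -0.11025925,  0.04928748, -0.11769859, -0.03814345,
        0.01216378, -0.05218382]), 'tau': array([ 9.72207781e-03, -9.37464523e+01,  3.67712706e+00, -4.55047417e+01,
       -4.86705161e-02,  1.67353026e-02,  1.24175208e-04]), 'tool_pos': array([0.29149958, 0.60838044, 0.22981478]), 'eef_rot': array([[-9.01831384e-01,  4.32087904e-01, -4.43871434e-04],
       [ 4.32088123e-01,  9.01830679e-01, -1.13115639e-03],
       [-8.84621150e-05, -1.21190390e-03, -9.99999262e-01]]), 'ft_force': array([-0.41626186,  0.06435481, -0.29380901]), 'moment': array([ 0.03639448, -0.04397355,  0.05233988]), 'opening': 0.09394068437315972}
```

View pics/t0.png

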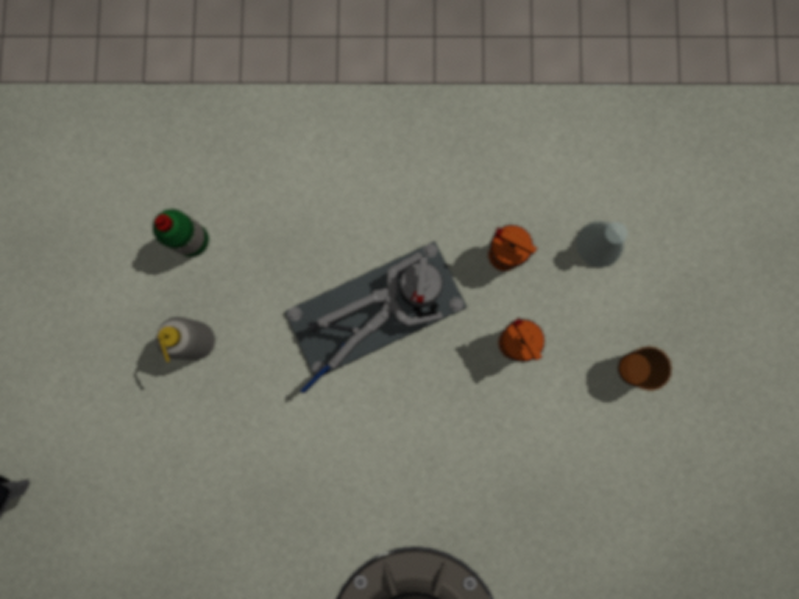

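View pics/s0.png

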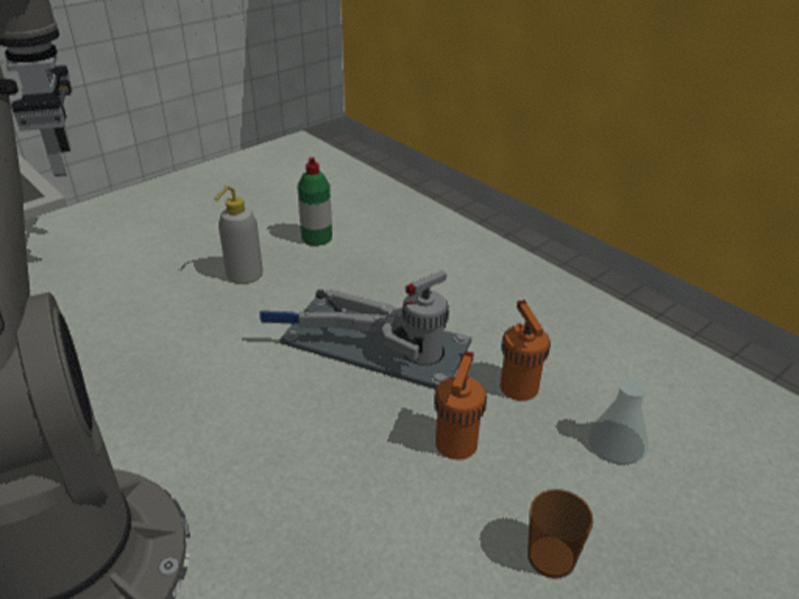

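The top view shows the clamp plate at about (285,315)–(466,305), with the jaws to the right, the blue lever at lower left (300,390), and the steel vessel at about (422,285). I'll enlarge this area.

Run:
```python
from h import *
im=np.load('pics/t0.npz')['image'][:,:,::-1][148:266,172:308]
cv2.imwrite('pics/t0c.png',cv2.convertScaleAbs(cv2.resize(im,None,fx=5,fy=5,interpolation=cv2.INTER_CUBIC),alpha=1.6))
```

```text
(no output)
```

View pics/t0c.png

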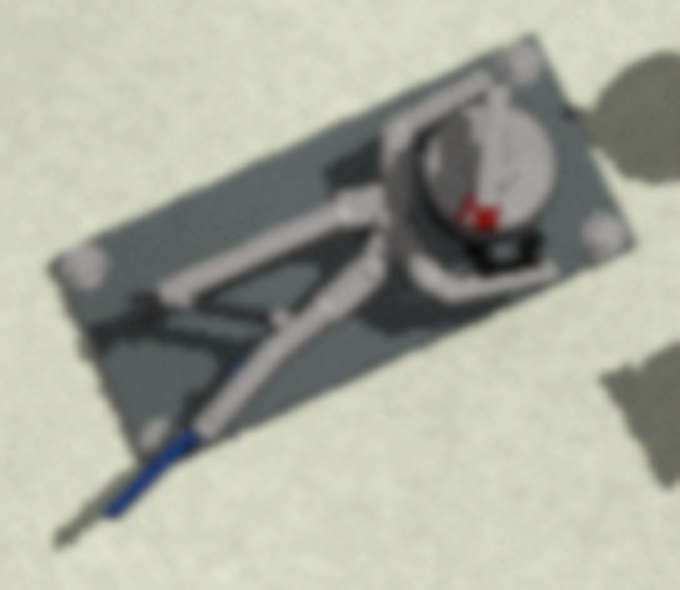

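Run:
```python
from h import *
d=np.load('pics/t0.npz')
f=lambda u,v,z: atz(d,(u+.5)/5-.5+172,(v+.5)/5-.5+148,z)
loc=np.array([[-175,65],[115,65],[115,-65],[-175,-65]])/1e3
W=np.array([f(*p,.012)[:2] for p in[(52,267),(532,37),(635,243),(143,463)]])
lc=loc.mean(0);wc=W.mean(0);a=loc-lc;b=W-wc
th=np.arctan2((a[:,0]*b[:,1]-a[:,1]*b[:,0]).sum(),(a*b).sum())
R=np.array([[np.cos(th),-np.sin(th)],[np.sin(th),np.cos(th)]]);t=wc-R@lc
print('th',np.degrees(th),'t',t,'res',(loc@R.T+t-W).round(4).tolist())
L=lambda w:((w[:2]-t)@R*1e3).round(1)
for n,u,v,z in[('lid',490,167,.102),('levend',113,513,.071),('hend',203,430,.072),('fixend',172,295,.072),('rededge',485,216,.144),('redmark',470,208,.102),('fixjawtip',497,88,.072),('bartop far',498,90,.144)]:
    w=f(u,v,z);print(n,w.round(4),L(w))
for n,p in dict(seat=(54,0),hp=(-110,-13.5),hpo=(-110,-50),lev=(-186,-6)).items(): print(n,R@(np.array(p)/1e3)+t)
for q,z in dict(flask=(600,245),wash=(190,338),soap=(182,235),beak=(645,370)).items(): print(q,atz(d,z[0]/1.56,z[1]/1.56,.05)[:2].round(3))
```

```text
th -64.51425585510732 t [0.55776986 0.04422058] res [[0.0057, 0.0029], [0.0033, -0.0005], [-0.0019, -0.0008], [-0.0071, -0.0016]]
lid [ 0.5801 -0.0076  0.102 ] [56.4 -2.1]
levend [0.4056 0.1828 0.071 ] [-190.6  -77.7]
hend [0.4479 0.1377 0.072 ] [-131.7  -59. ]
fixend [0.5167 0.1549 0.072 ] [-117.6   10.5]
rededge [ 0.551  -0.0048  0.144 ] [ 41.3 -27.2]
redmark [0.5593 0.0024 0.102 ] [ 38.4 -16.6]
fixjawtip [ 0.625  -0.0113  0.072 ] [79.1 36.8]
bartop far [ 0.6127 -0.0108  0.144 ] [73.3 25.9]
seat [ 0.58100533 -0.00452481]
hp [0.498252   0.13770787]
hpo [0.46530372 0.12200241]
lev [0.47232041 0.20953964]
flask [ 0.652 -0.31 ]
wash [0.49  0.377]
soap [0.665 0.398]
beak [ 0.443 -0.379]
```

Request:
arm_command(
  motion="1 2 -4 2 0 0 -4; 1 3 -8 4 0 0 -8; 1 4 -12 6 0 0 -12; 1 5 -16 8 0 0 -16; 1 6 -20 10 0 0 -20; 1 7 -24 10 0 0 -24; 1 8.5 -28 10 0 0 -28; 1 10 -32 10 0 0 -32; 1 12 -36 10 0 0 -36; 1 14 -40 10 0 0 -38.9; 1 15.8 -44 10 0 0 -38.9; 1 17 -46 10 0 0 -38.9",
)

```text
time: 1.1
tool_pos: [0.4556, 0.1584, 0.3306]
eef_rot: [[-0.43, 0.903, -0.0], [0.903, 0.43, 0.001], [0.001, 0.0, -1.0]]
ft_force: [1.2, 0.7, 0.3]
opening: 0.017
```

Run:
```python
from h import *
d=snap('wrist','w1',s=1.56); print(d['cam_to_world'].round(3)); s=arm.state(); print(s['tool_pos'],s['time'],s['joint_pos'],s['ft_force'],s['eef_rot'].round(3))
```

```text
[[ 0.903 -0.415 -0.112  0.423]
 [ 0.43   0.872  0.233  0.226]
 [ 0.001 -0.258  0.966  0.485]
 [ 0.     0.     0.     1.   ]]
[0.45886811 0.15117155 0.33087822] 1.15 [-5.14876290e+01  2.71817377e-01  2.59991319e+01  1.09566978e+02
 -5.37015924e-02  7.01354782e+01 -3.88286618e-01] [ 0.40795012 -9.29293807 -1.2917131 ] [[-0.424  0.906  0.001]
 [ 0.906  0.424 -0.001]
 [-0.001  0.001 -1.   ]]
```

View pics/w1.png

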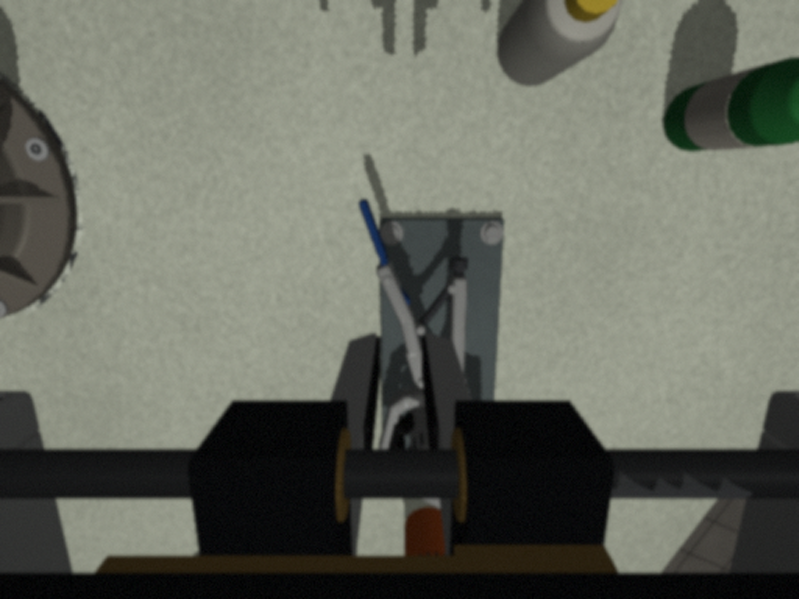

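The wrist view shows the plate's handle end (corners at 379,217 and 503,214), the blue lever tip (363,202), the handle end (385,268) and the fixed handle end (458,265).

Run:
```python
from h import *
d=np.load('pics/w1.npz')
f=lambda u,v,z: atz(d,u/1.5625,v/1.5625,z)
for n,u,v,z in[('BL',379,216,.012),('TL',503,214,.012),('edge',495,395,.012),('levend',363,202,.071),('levstart',384,265,.071),('hend',385,270,.072),('fixknob',458,260,.07)]: print(n,f(u,v,z).round(4))
t=np.load('pics/t0.npz')
g=lambda u,v,z: atz(t,(u+.5)/5-.5+172,(v+.5)/5-.5+148,z).round(4)
print([g(*p,.012) for p in[(52,267),(532,37),(635,243),(153,466)]])
```

```text
BL [0.4232 0.1753 0.012 ]
TL [0.5372 0.2319 0.012 ]
edge [0.6276 0.0483 0.012 ]
levend [0.4051 0.1868 0.071 ]
levstart [0.4462 0.1429 0.071 ]
hend [0.4489 0.1392 0.072 ]
fixknob [0.506  0.1763 0.07  ]
[array([0.5355, 0.2273, 0.012 ]), array([ 0.6626, -0.0311,  0.012 ]), array([ 0.5505, -0.0868,  0.012 ]), array([0.4294, 0.1705, 0.012 ])]
```

Request:
arm_command(
  motion="1 -2.9 -3 -2 0 0 0; 1 -3 -4.3 -6 0 0 0; 1 -3 -4.3 -10 0 0 0; 1 -3 -4.3 -14 0 0 0; 1 -3 -4.3 -18 0 0 0; 1 -3 -4.3 -22 0 0 0; 1 -3 -4.3 -25 0 0 0; 1 -3 -4.3 -26.9 0 0 0; 1 -3 -4.3 -26.9 0 0 0; 1 -3 -4.3 -26.9 0 0 0; 1 -3 -4.3 -26.9 0 0 0",
)

```text
time: 2.07
tool_pos: [0.4261, 0.1177, 0.0625]
eef_rot: [[-0.43, 0.903, 0.001], [0.903, 0.43, 0.0], [0.0, 0.001, -1.0]]
ft_force: [0.1, 0.2, -0.2]
opening: 0.0006
```

Request:
arm_command(
  motion="1 0.7 -0.8 0 0 0 0; 1 1.4 -0.6 0 0 0 0; 1 2.1 -0.2 0 0 0 0; 1 2.7 0.0 0 0 0 0; 1 3.3 0.3 0 0 0 0; 1 3.7 0.5 0 0 0 0; 1 4.1 0.7 0 0 0 0; 1 4.1 0.7 0 0 0 0",
)

```text
time: 2.73
tool_pos: [0.4668, 0.1257, 0.0622]
eef_rot: [[-0.431, 0.902, -0.0], [0.902, 0.431, 0.001], [0.001, -0.0, -1.0]]
ft_force: [-6.2, 0.2, 1.2]
opening: 0.0004
```

Request:
arm_command(
  motion="1 0.2 0.1 0 0 0 0; 1 0.4 0.2 0 0 0 0; 1 0.6 0.3 0 0 0 0; 1 0.8 0.4 0 0 0 0; 1 1.0 0.5 0 0 0 0; 1 1.0 0.5 0 0 0 0; 1 1.0 0.5 0 0 0 0",
)

```text
time: 3.32
tool_pos: [0.4768, 0.1297, 0.0616]
eef_rot: [[-0.43, 0.903, 0.0], [0.903, 0.43, 0.0], [-0.0, 0.0, -1.0]]
ft_force: [-0.3, -1.0, -0.3]
opening: 0.0005
```

Request:
arm_command(
  motion="1 0.1 0.05 0 0 0 0; 1 0.2 0.1 0 0 0 0; 1 0.3 0.15 0 0 0 0; 1 0.3 0.15 0 0 0 0",
)

```text
time: 3.65
tool_pos: [0.4797, 0.1312, 0.0615]
eef_rot: [[-0.43, 0.903, 0.0], [0.903, 0.43, 0.0], [-0.0, 0.0, -1.0]]
ft_force: [-0.6, -0.5, 0.3]
opening: 0.0003
```

Run:
```python
from h import *
d=snap('top','t1',(172,148,308,266),5)
```

```text
(no output)
```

View pics/t1.png

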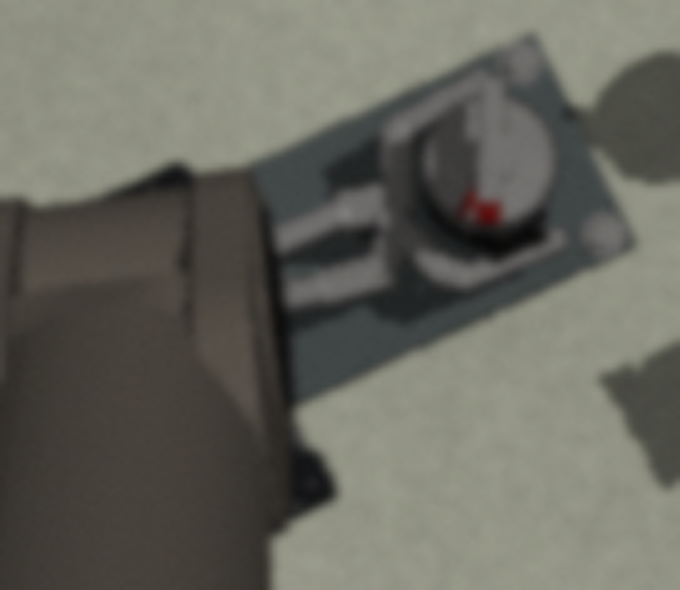

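Request:
arm_command(
  motion="1 -1.5 -0.7 0 0 0 0; 1 -2.7 -1.3 0 0 0 0; 1 -2.7 -1.3 4 0 0 0; 1 -2.7 -1.3 8 0 0 0; 0.5 -2.7 -1.3 12 0 0 0; 0 -2.7 -1.3 16 0 0 6; 0 -2.7 -1.3 20 0 0 12; 0 0 -3.5 22 0 0 18; 0 2 -6 22 0 0 24; 0 4 -8 22 0 0 30; 0 6 -10 22 0 0 36; 0 7 -11 22 0 0 42",
)

```text
time: 4.7
tool_pos: [0.5509, 0.0188, 0.2816]
eef_rot: [[-0.925, 0.379, 0.001], [0.379, 0.925, -0.001], [-0.001, -0.0, -1.0]]
ft_force: [-0.1, -0.2, -0.4]
opening: 0.0501
```

Request:
arm_command(
  motion="0 1 -1 0 0 0 6; 0 2 -2 0 0 0 12; 0 3 -2.7 0 0 0 18; 0 3 -2.7 0 0 0 22.5; 0 3 -2.7 0 0 0 22.5; 0 3 -2.7 0 0 0 22.5; 0 3 -2.7 0 0 0 22.5",
)

```text
time: 5.28
tool_pos: [0.5792, -0.0057, 0.2814]
eef_rot: [[-1.0, 0.003, -0.0], [0.003, 1.0, 0.0], [0.0, 0.0, -1.0]]
ft_force: [0.1, 0.3, 0.9]
opening: 0.0936
```

Run:
```python
from h import *
d=snap('wrist','w2',s=1.5625); s=arm.state(); print(s['tool_pos'],s['time'],s['joint_pos'],s['ft_force'],s['opening'],s['moment'])
for p in [(.5805,-.006,.114),(.5805,-.006,.156)]: print(np.array(proj(d,p))*1.5625)
```

```text
[ 0.57923987 -0.00560208  0.28148771] 5.3333 [-31.03994752  14.01768069  30.47378183 102.5323321   -7.76902426
  65.52800872  91.79572149] [ 0.20418322  0.63265468 -0.33919569] 0.09416046999886829 [ 0.07044436 -0.02231581 -0.01221358]
[400.86573527 278.54560371]
[400.81717105 293.76536947]
```

View pics/w2.png

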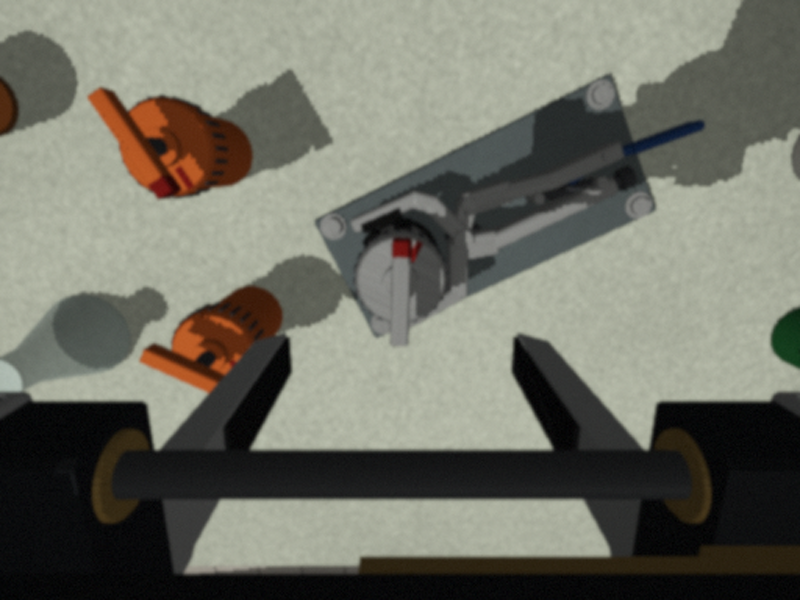

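The pliers stay locked, with the handle parallel to the fixed one. The T-bar runs vertically in the image: red end (402,240), plain end (400,345). The red mark shows at about (415,250).

Run:
```python
from h import *
d=np.load('pics/w2.npz')
im=d['image'][:,:,::-1][140:230,215:300]; cv2.imwrite('pics/w2c.png',cv2.convertScaleAbs(cv2.resize(im,None,fx=6,fy=6,interpolation=cv2.INTER_CUBIC),alpha=1.5))
f=lambda u,v,z: atz(d,u/1.5625,v/1.5625,z).round(4)
print(f(402,240,.156),f(400,344,.156),f(415,250,.114),f(401,278,.114))
```

```text
[ 0.5462 -0.0052  0.156 ] [ 0.6146 -0.0066  0.156 ] [0.5596 0.0041 0.114 ] [ 0.5801 -0.0059  0.114 ]
```

View pics/w2c.png

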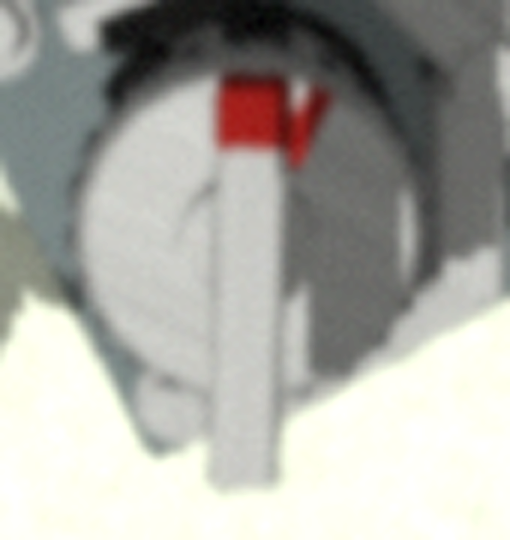

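Request:
arm_command(
  motion="0 0.1 0 -4 0 0 0; 0 0.1 0 -8 0 0 0; 0 0.1 0 -11 0 0 0; 0 0.1 0 -12.6 0 0 0; 0 0.1 0 -12.6 0 0 0; 1 0.1 0 -12.6 0 0 0; 1 0.1 0 -12.6 0 0 0; 1 0.1 0 -12.6 0 0 0; 1 0.1 0 -12.6 0 0 0; 1 0.1 0 -12.6 0 0 0; 1 0.1 0 -12.6 0 0 0; 1 0.1 0 -12.6 0 0 0",
)

```text
time: 6.33
tool_pos: [0.5806, -0.0059, 0.1558]
eef_rot: [[-1.0, 0.0, 0.001], [0.0, 1.0, 0.0], [-0.001, 0.0, -1.0]]
ft_force: [0.6, -0.2, -0.0]
opening: 0.0507
```

Request:
arm_command(
  motion="1 0 0 0 0 0 0; 1 0 0 0 0 0 0; 1 0 0 0 0 0 0; 1 0 0 0 0 0 0",
)

```text
time: 6.67
tool_pos: [0.5805, -0.0059, 0.1554]
eef_rot: [[-1.0, 0.0, -0.0], [0.0, 1.0, -0.0], [0.0, -0.0, -1.0]]
ft_force: [-0.8, -0.2, 0.5]
opening: 0.0242
```

Request:
arm_command(
  motion="1 0 0 0 0 0 0; 1 0 0 0 0 0 0; 1 0 0 0 0 0 0; 1 0 0 0 0 0 0; 1 0 0 0 0 0 0; 1 0 0 0 0 0 0",
)

```text
time: 7.17
tool_pos: [0.5805, -0.0061, 0.1555]
eef_rot: [[-1.0, 0.0, -0.0], [0.0, 1.0, -0.0], [0.0, -0.0, -1.0]]
ft_force: [-0.3, -2.3, -0.4]
opening: 0.0119
```

Request:
arm_command(
  motion="1 0 0 0 0 0 -5; 1 0 0 0 0 0 -10; 1 0 0 0 0 0 -15; 1 0 0 0 0 0 -20; 1 0 0 0 0 0 -25; 1 0 0 0 0 0 -25",
)

```text
time: 7.67
tool_pos: [0.5805, -0.0058, 0.1554]
eef_rot: [[-0.905, 0.426, -0.0], [0.426, 0.905, -0.0], [-0.0, -0.0, -1.0]]
ft_force: [-0.3, -2.3, -0.8]
opening: 0.012
```

Run:
```python
from h import *
s=arm.state(); print(s['tool_pos'],s['time'],s['joint_pos'],s['ft_force'],s['opening'],s['moment'],s['eef_rot'].round(3))
```

```text
[ 0.58052337 -0.00581186  0.15535648] 7.6667 [-32.62346378  23.10261819  34.07180813 110.02131956 -16.24706426
  51.66168345  74.27662774] [-0.30049115 -2.31066922 -0.8122269 ] 0.0120258282079774 [-0.41303209 -0.05563635  0.07600553] [[-0.905  0.426 -0.   ]
 [ 0.426  0.905 -0.   ]
 [-0.    -0.    -1.   ]]
```

Request:
arm_command(
  motion="1 0 0 0 0 0 -5; 1 0 0 0 0 0 -10; 1 0 0 0 0 0 -15; 1 0 0 0 0 0 -20; 1 0 0 0 0 0 -25; 1 0 0 0 0 0 -30; 1 0 0 0 0 0 -35; 1 0 0 0 0 0 -40; 1 0 0 0 0 0 -45; 1 0 0 0 0 0 -45",
)

```text
time: 8.5
tool_pos: [0.5808, -0.0056, 0.1553]
eef_rot: [[-0.341, 0.94, 0.0], [0.94, 0.341, -0.0], [-0.0, 0.0, -1.0]]
ft_force: [3.0, -0.2, -4.7]
opening: 0.0118
```

Request:
arm_command(
  motion="1 0 0 0 0 0 -5; 1 0 0 0 0 0 -10; 1 0 0 0 0 0 -15; 1 0 0 0 0 0 -20; 1 0 0 0 0 0 -25; 1 0 0 0 0 0 -30; 1 0 0 0 0 0 -35; 1 0 0 0 0 0 -40; 1 0 0 0 0 0 -45; 1 0 0 0 0 0 -45; 1 0 0 0 0 0 -45",
)

```text
time: 9.42
tool_pos: [0.581, -0.0054, 0.1552]
eef_rot: [[0.417, 0.909, 0.0], [0.909, -0.417, -0.0], [-0.0, 0.001, -1.0]]
ft_force: [6.7, 0.6, -7.7]
opening: 0.0116
```

Run:
```python
from h import *
s=arm.state(); print(s['tool_pos'],s['time'],s['joint_pos'],s['ft_force'],s['opening'],s['moment'],s['eef_rot'].round(3))
```

```text
[ 0.58096364 -0.00544736  0.15518141] 9.4167 [-47.88909909  30.95493483  56.91030159 110.71672887 -31.50902085
  55.49625196  -0.64760815] [ 6.73393904  0.64196394 -7.7078474 ] 0.01162745099796636 [-0.06028185 -1.32812445  0.22496013] [[ 0.417  0.909  0.   ]
 [ 0.909 -0.417 -0.   ]
 [-0.     0.001 -1.   ]]
```

Now release and rise straight up, staying above the vessel, then look.

Request:
arm_command(
  motion="0 0 0 0 0 0 0; 0 0 0 0 0 0 0; 0 0 0 0 0 0 0; 0 0 0 0 0 0 0; 0 0 0 0 0 0 0; 0 0 0 0 0 0 0; 0 0 0 3 0 0 0; 0 0 0 7 0 0 0; 0 0 0 11 0 0 0; 0 0 0 12.5 0 0 0; 0 0 0 12.5 0 0 0; 0 0 0 12.5 0 0 0",
)

```text
time: 10.42
tool_pos: [0.5807, -0.0056, 0.2809]
eef_rot: [[0.422, 0.907, 0.001], [0.907, -0.422, 0.001], [0.001, 0.001, -1.0]]
ft_force: [-0.9, -0.1, 0.4]
opening: 0.088
```

Run:
```python
from h import *
d=snap('wrist','w3',s=1.5625); s=arm.state(); print(s['tool_pos'],s['time'],s['ft_force'],s['opening'])
print([np.array(proj(d,p))*1.5625 for p in [(.5805,-.0059,.114),(.5805,-.0059,.156)]])
```

```text
[ 0.58022095 -0.00556409  0.27998399] 10.4667 [-0.25776674  1.13738677 -0.29328695] 0.09182564380444866
[array([399.9472567 , 278.47062169]), array([399.9544819 , 293.54170162])]
```

View pics/w3.png

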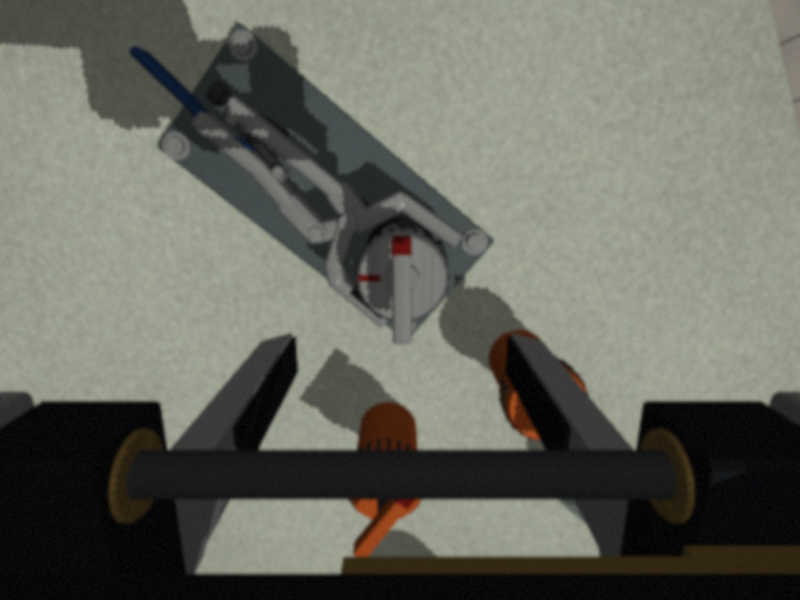

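The red mark (370,278) sits 90° counter-clockwise of the red end (402,245), so the screw is a quarter turn past contact and the pliers are still locked. Next I'll move to the inner side of the lever.

Request:
arm_command(
  motion="1 -1.3 3.8 0 0 0 0; 1 -2.6 7.6 0 0 0 0; 1 -4 11.4 0 0 0 0; 1 -5.3 15.2 0 0 0 0; 1 -6.6 19 0 0 0 0; 1 -8 22.7 0 0 0 0; 1 -8 22.7 -2 0 0 0; 1 -8 22.7 -4 0 0 0; 1 -8 22.7 -6 0 0 0; 1 -8 22.7 -8 0 0 0; 1 -8 22.7 -8 0 0 0; 1 -8 22.7 -8 0 0 0",
)

```text
time: 11.47
tool_pos: [0.4999, 0.2203, 0.1995]
eef_rot: [[0.423, 0.906, -0.002], [0.906, -0.423, -0.002], [-0.003, -0.001, -1.0]]
ft_force: [0.3, 0.5, 0.2]
opening: 0.0176
```

Run:
```python
from h import *
d=snap('wrist','w4',s=1.5625); s=arm.state(); print(s['tool_pos'],s['time'],s['ft_force'],s['opening'])
d3=np.load('pics/w3.npz');
for p in [(133,48),(198,108)]: print(atz(d3,p[0]/1.5625,p[1]/1.5625,.071).round(4))
```

```text
[0.50049272 0.22052201 0.20051013] 11.5167 [ 1.07274701 -0.57556251 -0.09687848] 0.01336528603946281
[0.4737 0.2214 0.071 ]
[0.495  0.1668 0.071 ]
```

View pics/w4.png

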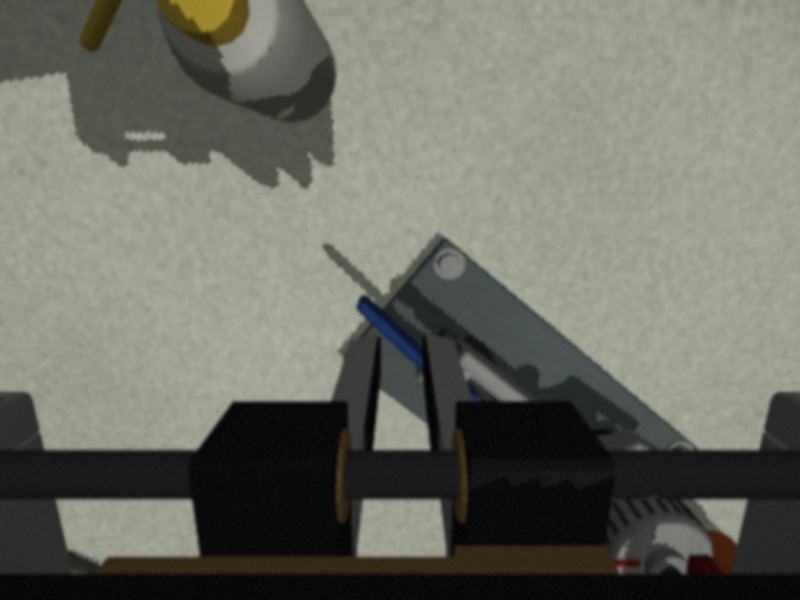

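The lever end shows at (362,302), and the wash bottle is well clear at upper left. I'll shift slightly outward and descend beside the lever.

Request:
arm_command(
  motion="1 0.5 0.2 0 0 0 0; 1 0.5 0.2 -4 0 0 0; 1 0.5 0.2 -7 0 0 0; 1 0.5 0.2 -9 0 0 0; 1 0.5 0.2 -11 0 0 0; 1 0.5 0.2 -13 0 0 0; 1 0.5 0.2 -13.8 0 0 0; 1 0.5 0.2 -13.8 0 0 0; 1 0.5 0.2 -13.8 0 0 0",
)

```text
time: 12.27
tool_pos: [0.5062, 0.2232, 0.0633]
eef_rot: [[0.423, 0.906, 0.001], [0.906, -0.423, 0.0], [0.001, 0.0, -1.0]]
ft_force: [0.4, -0.5, 0.5]
opening: 0.0002
```

Request:
arm_command(
  motion="1 -0.4 -0.2 0 0 0 0; 1 -0.8 -0.4 0 0 0 0; 1 -1.2 -0.6 0 0 0 0; 1 -1.6 -0.8 0 0 0 0; 1 -1.9 -0.95 0 0 0 0; 1 -2.2 -1.1 0 0 0 0; 1 -2.2 -1.1 0 0 0 0",
)

```text
time: 12.85
tool_pos: [0.4829, 0.2121, 0.0626]
eef_rot: [[0.423, 0.906, -0.0], [0.906, -0.423, 0.0], [0.0, -0.0, -1.0]]
ft_force: [0.1, 2.2, 1.2]
opening: 0.0005
```

Request:
arm_command(
  motion="1 -0.3 -0.15 0 0 0 0; 1 -0.6 -0.3 0 0 0 0; 1 -0.9 -0.45 0 0 0 0; 1 -0.9 -0.45 0 0 0 0",
)

```text
time: 13.18
tool_pos: [0.4737, 0.207, 0.0623]
eef_rot: [[0.423, 0.906, -0.001], [0.906, -0.423, -0.0], [-0.001, -0.001, -1.0]]
ft_force: [0.4, -0.1, 0.1]
opening: 0.0007
```

Request:
arm_command(
  motion="1 -0.3 -0.15 0 0 0 0; 1 -0.6 -0.3 0 0 0 0; 1 -0.9 -0.45 0 0 0 0; 1 -0.9 -0.45 0 0 0 0",
)

```text
time: 13.52
tool_pos: [0.4647, 0.2026, 0.0624]
eef_rot: [[0.423, 0.906, -0.001], [0.906, -0.423, -0.0], [-0.0, -0.001, -1.0]]
ft_force: [0.4, -0.8, 0.2]
opening: 0.0003
```

Force is gone, so it has probably popped. I'll rise, retreat and look.

Request:
arm_command(
  motion="1 0.5 0.2 0 0 0 0; 1 1.5 0.8 0 0 0 0; 1 1.5 0.8 4 0 0 0; 1 1.5 0.8 8 0 0 0; 1 1.5 0.8 12 0 0 0; 1 1.5 0.8 16 0 0 0; 1 1.5 0.8 19 0 0 0; 1 2.5 1.5 19 0 0 0; 1 2.5 1.5 19 0 0 0; 1 2.5 1.5 19 0 0 0",
)

```text
time: 14.35
tool_pos: [0.4906, 0.2184, 0.2522]
eef_rot: [[0.422, 0.907, 0.0], [0.907, -0.422, -0.0], [-0.0, 0.0, -1.0]]
ft_force: [-1.2, -0.1, -0.5]
opening: 0.0002
```

Run:
```python
from h import *
a=snap('top','t5',(82,128,446,266),1); b=snap('side','s5',(140,90,400,300),1)
A=cv2.resize(cv2.imread('pics/t5.png'),None,fx=2.19,fy=2.19,interpolation=2); B=cv2.resize(cv2.imread('pics/s5.png'),(371,300),interpolation=2)
C=cv2.resize(a['image'][148:266,172:308,::-1],(346,300),interpolation=2)
bot=np.hstack([B,C]); bot=cv2.copyMakeBorder(bot,0,0,0,A.shape[1]-bot.shape[1],0)
cv2.imwrite('pics/c5.png',np.vstack([cv2.convertScaleAbs(A,alpha=1.3),cv2.convertScaleAbs(bot[:590-A.shape[0]],alpha=1.3)]))
s=arm.state();print(s['time'],s['tool_pos'],s['ft_force'])
# bystander shift: image difference
for n,p,q in[('top','t0','t5'),('side','s0','s5')]:
    x,y=[np.load(f'pics/{k}.npz')['image'].astype(int) for k in(p,q)]
    D=(abs(x-y).max(2)>40).astype(np.uint8); m,_,st,_=cv2.connectedComponentsWithStats(D); print(n,[r.tolist() for r in st[1:] if r[4]>15])
```

```text
14.45 [0.49002318 0.21737759 0.25162168] [ 0.545105   -0.89347516 -0.20368521]
top [[16, 159, 176, 225, 24113], [258, 170, 10, 8, 40], [248, 196, 7, 5, 21], [102, 206, 18, 19, 179], [0, 304, 19, 28, 310]]
side [[0, 0, 38, 41, 1298], [149, 0, 49, 58, 782], [175, 0, 13, 3, 19], [159, 31, 6, 4, 16], [0, 42, 46, 68, 1328], [168, 62, 8, 3, 18], [137, 64, 83, 66, 1499], [169, 67, 6, 4, 19], [25, 81, 20, 19, 260], [5, 130, 25, 49, 515], [19, 156, 138, 39, 2826], [260, 170, 13, 19, 105], [275, 176, 11, 8, 41], [34, 195, 40, 106, 571], [265, 195, 7, 4, 16], [242, 203, 8, 4, 18]]
```

View pics/c5.png

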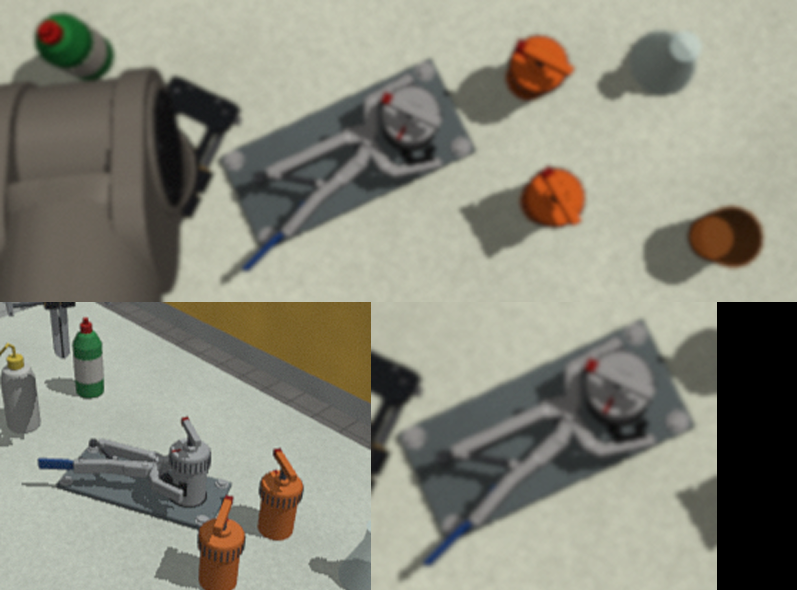

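The pliers are open like at the start. The vessel is upright on the seat, the red end is 90° past the mark, and the bottles look unmoved. Handing in.

```bash
python3 -c "
from h import *
print(hand_in())"
```

```text
the job is handed in; nothing more can be done
None
```

I carried out every step and handed the job in at about 14.5 s of the 67 s allowed. `hand_in()` reports no verdict, so the results below are my own checks.

- **Locking:** I pushed the moving handle from its outer side. The force dropped off as it snapped over centre, and later pictures showed it staying shut by itself. I had no direct reading of the clamping force on the vessel.
- **Screw:** I pinched the T-bar at its middle and turned it 115° clockwise without slipping. The wrist picture then showed the red end about 90° past the red mark. I read the starting angle (about 25° short of contact) from the pictures, so it is accurate to a few degrees.
- **Release:** I pushed the blue lever outward from its inner side. I only read a small force, about 2 N, before it dropped to nothing, but the last pictures show the handle fully open again.
- **At the end:** The vessel stands upright; it was within about 3 mm of the seat before the release, and the last pictures show no shift. The arm is clear of everything.
- **Bystanders:** Before-and-after pictures showed no change at the flask or beaker. The one unexplained difference in the top view was a small patch near the wash bottle. I took it for the arm and its shadow, because the bottle and its neighbour look unmoved in the side view, but I did not measure it.

The plate corners I first read were up to 7 mm off. I corrected them with the wrist camera, and the clamp pose then agreed to about 2 mm.

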